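# True a handcart wheel with counted quarter turns

## Task

Take the spoke key from its wooden block and, with the key only and pressing gently, tighten (clockwise seen from outside the rim) the two topmost nipples of the wheel in the truing stand: first the one on the dial gauge's side by one quarter turn, then the other by two quarter turns. Count from where a nipple's flats are square with the rim and leave them square again, judged on the nipple itself because the key fits loosely. Then stand the key back in its block, let go, and leave everything else on the bench as it is.

Things in the scene. Friction and masses are not known exactly. Their poses are not given: they have to be found in the camera images.
- stand: steel truing stand, base 100 x 180 x 12 mm, fixed to the bench, holding a spoked wheel upright. Origin: centre of the base's underside; z up; the wheel's plane is the y-z plane. The wheel is clamped fast but turned up to 0.05 rad about its axle either way (not measured), so each nipple sits up to 6 mm to one side along the rim (both the same way): feel for it with the key
- axle (a point): centre of the wheel's hub, 142 mm above the stand's origin, with the stand's axes (x along the axle). Rim 220 mm across, 30 mm wide, with 12 radial nipples 30 degrees apart. Only the two topmost turn: they lean 15 degrees from vertical (give or take the wheel's 0.05 rad), the left to +y, the right to -y, their axes passing through this point in the y-z plane
- rim_top (a point): top of the rim's outer face, 110 mm above the axle, stand's axes. Every nipple: collar 22 mm across, 3 mm high on the rim, then a brass 12 mm square 12 mm high, then a pyramid tapering to 5 mm over 4 mm; so collar top 113 mm and very top 129 mm from the axle. The wheel bends easily: press the key on it gently, under 25 N; fingers must not touch wheel, nipples or stand
- nipple_left (a joint): the left nipple's turn in rad. 0: flats square with the rim (one pair of faces parallel to the wheel's plane); +1.571: tightened one quarter turn; 3.142: two. Grows clockwise as seen from outside, looking at the nipple's top towards the hub. Starts within 0.2 of 0. Turns stiffly (friction 0.035 N m, no spring, end stops at -0.5 and 4.2) and stays where it is left
- nipple_right (a joint): the right nipple's turn in rad. 0: flats square with the rim (one pair of faces parallel to the wheel's plane); +1.571: tightened one quarter turn; 3.142: two. Grows clockwise as seen from outside, looking at the nipple's top towards the hub. Starts within 0.2 of 0. Turns stiffly (friction 0.035 N m, no spring, end stops at -0.5 and 4.2) and stays where it is left
- key_grip (a point): spoke key: loose steel tool, 72 mm tall, about 130 g, standing upright in the block. Top: flat paddle handle 40 mm wide (key's x) x 14 mm thick (key's y) x 44 mm tall; at the foot a square socket, 28 mm long, 22.2 mm wide outside. Point: middle of the paddle, 52 mm above the socket's mouth; x, y, z are the key's axes (z up)
- key_mouth (a point): centre of the key's socket mouth, its lower end; same axes. The mouth is 14.2 mm square, 20 mm deep, sides parallel to the key's x and y, so it fits a nipple in four positions. It goes down until it rests on the nipple's collar. It fits loosely: it turns about 0.2 rad (12 degrees) either way on the nipple before it bites
- holder_floor (a point): wooden block 64 x 64 x 30 mm, fixed to the bench, with a 26 mm square hole 22 mm deep in its top, in which the key stands. Point: centre of the hole's floor, 8 mm above the bench; x and y are parallel to the hole's sides
- gauge: dial gauge on a post, 68 mm foot, 172 mm tall, fixed to the bench left or right of the wheel: the first nipple is the one on the gauge's side: the left one if the gauge lies at the stand's +y side, else the right one. Origin: centre of its foot's underside
- sprayer: clear spray bottle with a blue head, 72 mm across, 184 mm tall, loose; origin under its centre
- sandal: a cork sandal, 240 x 84 x 40 mm, loose; origin under its centre
- last: wooden shoe last, 195 x 72 x 83 mm, loose; origin under its centre
- hammer: hammer lying on the bench, about 250 mm long, loose; origin under its centre
- glue_tin: plain tin, 76 mm across, 90 mm tall, loose; origin under its centre
- tack_tray: small open steel tray of tacks, 110 x 80 x 30 mm, loose; origin under its centre
Mind the look-alikes: they are no part of the job. Leave any turquoise or yellow look-alike of the gauge alone.

How it is judged:
By the outcome, as a careful person would: the job done as asked, in the order asked, and still so for the second after the job is handed in, with the robot touching nothing.
It also fails if it takes over 72 s, if anything falls off the work surface, if the arm or the gripper's body presses on something with over 40 N, if the wrist force passes 120 N, or if a joint passes its speed limit or range.

## Robot

A 6-joint arm with a two-finger parallel gripper is mounted at the origin on the work surface. World frame = base frame: x ahead of the robot, y to its left, z up, the work surface at z = 0. Lengths are in m, angles in rad, forces in N, time in s.
With the tool pointing down it reaches from about 0.225 to 0.875 m from the base axis. Payload 3.4 kg.
Tool frame: the origin (TCP) lies midway between the tips of the shut fingers; the grasp point (between the pads) lies 19 mm behind it (manip.grasp_offset is the distance from the TCP to the grasp point, in m); x points along the fingers, y is the direction in which the jaws open and shut, and the axes are right-handed (so a half turn about x gives the same grasp; the last joint's range is limited). The gripper opens to 85 mm and grips with 20 to 120 N. Pads are 22 mm wide; open, the fingers measure 114 mm over their backs; the gripper's body (76 mm by 85 mm) begins 54 mm behind the grasp point. The pads swing forward as they close: fully open they stand 13 mm farther back than shut.
Start: joints at [1.019, 0.276, 1.505, -0, 1.361, -0.121], TCP at [0.24, 0.522, 0.231] pointing down, gripper open.
Joint ranges: [-2.89, 2.89], [-0.75, 2.08], [0.22, 2.7], [-1.18, 4.32], [0.11, 2.71], [-2.7, 2.7]. Speed limits (rad/s): [2.57, 2.57, 3.14, 3.14, 3.14, 3.14].

## Interface

Orientations are given as a unit quaternion [w, x, y, z].
In Python, from rig import manip gives the robot as it stands.
- The arm moves only by the shell command python3 -m creep 'ROWS' [OPENING] [FORCE]. ROWS is a JSON object of lists of equal length, an entry for each row: "delta_pos": the shift along the tool's x, y, z in cm, a list of three; "dr": the turn, a rotation vector about the tool's x, y, z in rad, a list of three. In form: {"delta_pos": [[dx, dy, dz], ...], "dr": [[rx, ry, rz], ...]}. A call has 1 to 10 rows; each row is the pose to reach, as a shift and turn from the pose commanded when the call began, along the tool's axes at that moment; what a row does not reach only later rows make up. A row lasts 1/10 s, in which the tool goes at most 50 mm and 8.59 degrees, less where a joint would pass 70% of its speed; a pose out of reach is approached as far as the arm can. A call with a gripper value outside its range is refused whole. OPENING is the opening, from -1 (shut) to 1 (fully open), set as the call begins (- or left out, the last holds). The fingers move at their own pace and stop on an object; FORCE is the grip in N (left out, the last holds). Time passes only in rows, so rows that repeat a pose let the fingers close. It gives the time, the measured TCP pose, the force and the opening at its end, in the units of the state.
- manip.get_state(): the state, without advancing time (a new reading comes with each control period).
- manip.get_image(name): name is "scene" or "top" or "wrist"; returns a dict with "pixels" (384x512x3 uint8, blue, green, red), "depth" (384x512 float32, m along the optical axis (not along the pixel's ray), 0 where there is no reading), "intrinsics" (3x3 intrinsics, pixels), "rvec" (rotation vector, rad) and "tvec" (3), from world to camera coordinates, as OpenCV has them. Camera axes: x right, y down, z forward; pixel columns grow to the right and rows downward; lengths in m; the calibration is good to about 2 mm. A picture is of the moment at which its call begins.
- manip.sign_off(): hands the job in, once; it reports no verdict.
The state is a dict: "clock": time; "qpos": joint angles; "qd": joint speeds; "effort": joint torques, N m; "position": TCP position; "ee_rot": TCP orientation; "contact_force": force on the tool from outside, world axes, zero at the start; "moment": the same for the moment, N m; "width": finger opening in m.
Only numpy, scipy, OpenCV 4.12 (cv2) and the standard library are available. Lean on these libraries where they do the work, as an engineer would, in place of code of your own. Each camera call takes 0.05 s, during which the arm holds its last target. There are 200 camera calls.

## Working session

There is one attempt and no reset: what is moved stays moved. The work goes in short steps, Python scripts to look and compute and a shell command to move; the robot and the scene stay as the last step left them, time stands still between calls to the robot, and variables do not carry over. Pictures are saved under pics/ and viewed, about 8 in all and at most 12, crops included, and the job is handed in when it is done.

```bash
ls; mkdir -p pics; cat > h.py <<'E'
import numpy as np, cv2
from scipy.spatial.transform import Rotation as R
from rig import manip
def cam(n):
    d=manip.get_image(n); d['R']=cv2.Rodrigues(np.array(d['rvec'],float))[0]; d['t']=np.array(d['tvec'],float).ravel(); d['K']=np.array(d['intrinsics']); return d
def pts(d):
    h,w=d['depth'].shape; v,u=np.mgrid[:h,:w]; z=d['depth']; K=d['K']
    p=np.stack([(u-K[0,2])/K[0,0]*z,(v-K[1,2])/K[1,1]*z,z],-1)
    return (p-d['t'])@d['R']
def proj(d,P):
    q=np.atleast_2d(P)@d['R'].T+d['t']; q=q@d['K'].T; return q[:,:2]/q[:,2:]
E
python3 - <<'E'
from h import *
a=cam('scene');b=cam('top')
np.savez('a.npz',**{k:np.array(v) for k,v in a.items()});np.savez('b.npz',**{k:np.array(v) for k,v in b.items()})
cv2.imwrite('pics/s.png',a['pixels']);cv2.imwrite('pics/t.png',b['pixels'])
print(manip.get_state(),manip.grasp_offset)
for d in(a,b): print(-d['R'].T@d['t'],d['R'][2],d['K'][0,0])
E
```

```text
pics
{'clock': 0.1, 'qpos': array([ 1.01903207e+00,  2.76542307e-01,  1.50601537e+00,  4.83460227e-06,
        1.36069650e+00, -1.21029355e-01]), 'qd': array([ 0.00056176, -0.00134576, -0.0036298 , -0.00102187,  0.00024459,
        0.00027824]), 'effort': array([ 3.73420946e-03, -4.17697942e+01, -2.46406782e+01, -4.10246344e-05,
        5.82386725e-03, -2.15097793e-05]), 'position': array([0.23985402, 0.52206528, 0.23051667]), 'ee_rot': array([ 0.69057535,  0.15055959,  0.69096632, -0.15166751]), 'contact_force': array([ 0.4485558 ,  1.10869738, -0.58721255]), 'moment': array([-0.03872183,  0.04251548,  0.03364751]), 'width': 0.0853347088576368} 0.0187
[1.27579537 0.19148442 1.20816637] [-0.55385146 -0.22740937 -0.80095789] 435.39678853006814
[ 0.49164193 -0.07227874  1.58654213] [ 0.04676247 -0.00132142 -0.99890516] 475.0717485016337
```

View pics/s.png

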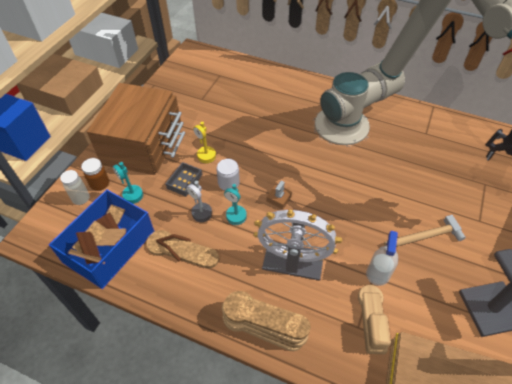

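View pics/t.png

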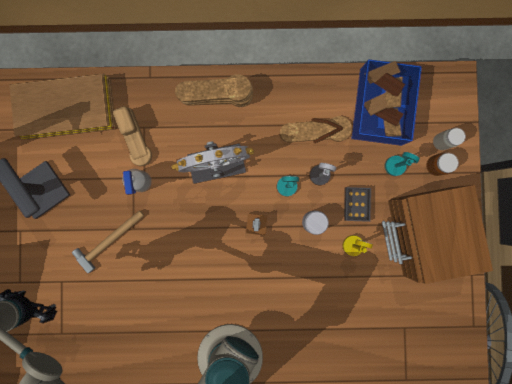

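```bash
python3 - <<'E'
from h import *
L=lambda f:dict(np.load(f))
a,b=L('a.npz'),L('b.npz')
pb,pa=pts(b),pts(a)
for n,(u,v) in dict(gauge=(322,173),turq=(289,185),key=(257,223)).items():
    print(n,np.round(pb[v,u],3))
# wheel points from both cams
for nm,p in(('top',pb),('scene',pa)):
    k=pb[223,257]; c=pb[158,212]
    m=(np.hypot(p[...,0]-c[0],p[...,1]-c[1])<.16)&(p[...,2]>.10)&(p[...,2]<.3)
    q=p[m]; print(nm,len(q),q.min(0),q.max(0))
    q2=q[:,:2]; w=cv2.fitLine(q2.astype(np.float32),cv2.DIST_HUBER,0,1e-3,1e-3).ravel(); print('line',w, np.degrees(np.arctan2(w[1],w[0])))
    # block top
    m=(np.hypot(p[...,0]-k[0],p[...,1]-k[1])<.06)
    for lo,hi in((.022,.036),(.07,.095)):
        q=p[m&(p[...,2]>lo)&(p[...,2]<hi)]
        if len(q)>3: print(lo,len(q),q.mean(0),cv2.minAreaRect((q[:,:2]*1000).astype(np.float32)), q[:,2].max())
for f,d,(u,v),s in(('ak',a,(280,215),.0),('bk',b,(235,190),0)):
    im=d['pixels'][v-50:v+50,u-65:u+65] if f=='bk' else d['pixels'][v-40:v+70,u-60:u+70]
    cv2.imwrite(f'pics/{f}.png',cv2.resize(im,None,fx=4,fy=4,interpolation=cv2.INTER_CUBIC))
x=np.vstack([cv2.imread('pics/ak.png'),np.zeros((1,1,3),np.uint8).repeat(520,1)])
y=cv2.imread('pics/bk.png'); 
o=np.zeros((600,800,3),np.uint8)
x=cv2.resize(x,(398,337));y=cv2.resize(y,(398,306));z=cv2.resize(b['pixels'][135:215,265:365],(320,256),interpolation=cv2.INTER_CUBIC)
o[:337,:398]=x;o[:306,400:798]=y;o[340:596,:320]=z
cv2.imwrite('pics/combo.png',o)
E
```

```text
gauge [ 0.59  -0.295  0.143]
turq [ 0.554 -0.192  0.161]
key [ 0.439 -0.095  0.077]
top 1193 [ 0.58384213 -0.08609827  0.10211505] [0.69035693 0.16061524 0.271638  ]
line [ 0.19513361 -0.98077667  0.6358599   0.03300865] -78.74747
0.022 295 [ 0.43408448 -0.09191823  0.02914869] ((434.3574523925781, -92.3016357421875), (63.731937408447266, 63.728633880615234), 81.94092559814453) 0.035975213165689204
0.07 55 [ 0.43583928 -0.09124856  0.07954486] ((434.84417724609375, -91.84808349609375), (12.796441078186035, 34.95611572265625), 89.0180892944336) 0.08552251992593332
scene 1972 [ 0.59694249 -0.08737593  0.10010801] [0.69454823 0.16032926 0.27017784]
line [ 0.19488083 -0.9808269   0.646369    0.04007363] -78.76223
0.022 241 [ 0.44183548 -0.08967031  0.02877961] ((435.9115905761719, -91.96232604980469), (64.92713165283203, 69.85453796386719), 84.51930236816406) 0.035240451026746736
0.07 51 [ 0.43820068 -0.09051725  0.0776596 ] ((437.33831787109375, -91.0772476196289), (13.691057205200195, 43.28768539428711), 86.22810363769531) 0.08505727811328116
```

View pics/combo.png

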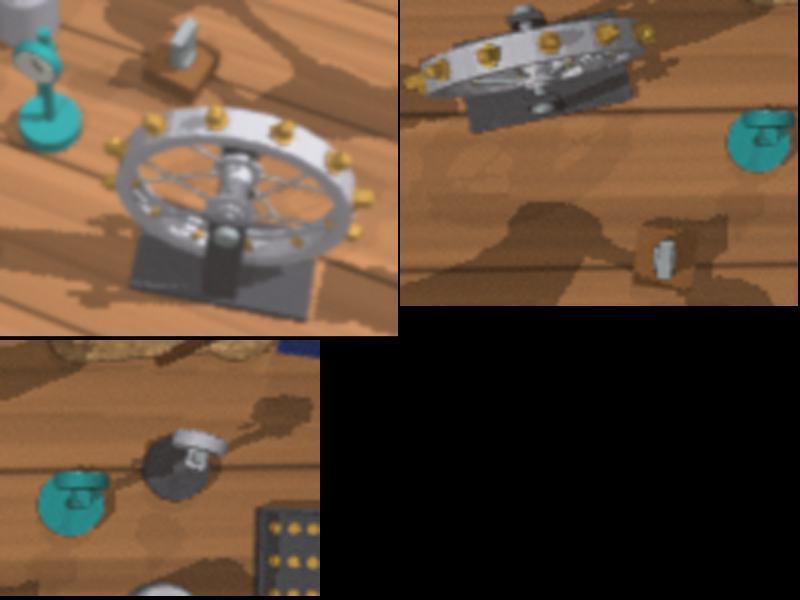

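```bash
cat >> h.py <<'E'
def pose(s=None):
    s=s or manip.get_state(); q=s['ee_rot']; return np.array(s['position']),R.from_quat([q[1],q[2],q[3],q[0]])
def tool(xd,yd):
    x=np.array(xd,float);x/=np.linalg.norm(x);y=np.array(yd,float);y-=x*(x@y);y/=np.linalg.norm(y)
    return R.from_matrix(np.c_[x,y,np.cross(x,y)])
def go(P,Q,frm=None):
    p,r=frm or pose(); d=r.inv().apply(np.array(P)-p)*100; v=(r.inv()*Q).as_rotvec()
    print('delta_pos',np.round(d,2).tolist(),'dr',np.round(v,3).tolist(),'rows',max(np.linalg.norm(d)/5,np.linalg.norm(v)/.15).round(1)); return d,v
E
python3 - <<'E'
from h import *
p,r=pose(); print(r.as_matrix().round(3))
w=manip.get_image('wrist'); Rw=cv2.Rodrigues(np.array(w['rvec'],float))[0]; c=-Rw.T@np.ravel(w['tvec'])
print('cam in tool',r.inv().apply(c-p), (r.as_matrix().T@Rw.T).round(2), w['intrinsics'][0][0])
for y in([-.07,-1,0],[.07,1,0]): go([.436,-.091,.2],tool([0,0,-1],y))
E
```

```text
[[-0.001  0.418  0.909]
 [-0.001  0.909 -0.418]
 [-1.    -0.002 -0.   ]]
cam in tool [-0.14269909  0.0004465  -0.07781385] [[ 0.   -0.3   0.95]
 [ 1.   -0.   -0.  ]
 [ 0.    0.95  0.3 ]] 313.83714475848603
delta_pos [3.12, -47.52, 43.42] dr [2.781, 0.002, 0.001] rows 18.5
delta_pos [3.12, -47.52, 43.42] dr [-0.361, -0.0, 0.001] rows 12.9
```

```bash
python3 -m creep '{"delta_pos":[[0,-20,18],[0,-40,36.5],[3.1,-47.5,43.4],[3.1,-47.5,43.4],[3.1,-47.5,43.4],[3.1,-47.5,43.4],[3.1,-47.5,43.4],[3.1,-47.5,43.4],[3.1,-47.5,43.4],[3.1,-47.5,43.4]],"dr":[[-0.1,0,0],[-0.2,0,0],[-0.36,0,0],[-0.36,0,0],[-0.36,0,0],[-0.36,0,0],[-0.36,0,0],[-0.36,0,0],[-0.36,0,0],[-0.36,0,0]]}' && python3 -m creep '{"delta_pos":[[0,0,0],[0,0,0],[0,0,0]],"dr":[[0,0,0],[0,0,0],[0,0,0]]}'
python3 - <<'E'
from h import *
s=manip.get_state();print(s['qpos'].round(3),s['qd'].round(3),s['contact_force'])
go([.436,-.091,.2],tool([0,0,-1],[.07,1,0]))
d=cam('wrist');p=pts(d)
near=(np.hypot(p[...,0]-.436,p[...,1]+.0915)<.05)
for lo,hi in((.02,.033),(.07,.09)):
    q=p[near&(p[...,2]>lo)&(p[...,2]<hi)]; print(lo,len(q),q.mean(0),cv2.minAreaRect((q[:,:2]*1000).astype(np.float32)))
cv2.imwrite('pics/w1.png',d['pixels'])
E
```

```text
clock: 1.15
position: [0.391, 0.0488, 0.2088]
ee_rot: [0.707, 0.025, 0.706, -0.025]
contact_force: [0.6, 0.4, -0.3]
width: 0.0851
clock: 1.45
position: [0.3904, 0.0514, 0.2086]
ee_rot: [0.706, 0.025, 0.707, -0.025]
contact_force: [-0.2, -0.3, 0.2]
width: 0.0853
[-4.700e-02  1.400e-02  1.886e+00  1.000e-03  1.242e+00 -1.548e+00] [ 0.03  -0.003 -0.    -0.004 -0.001 -0.001] [-0.20860534 -0.28405149  0.16970196]
delta_pos [0.84, -13.89, 5.55] dr [-0.001, -0.001, -0.001] rows 3.0
0.02 2204 [ 0.42633461 -0.08527408  0.02921702] ((433.9826965332031, -93.70426940917969), (64.73103332519531, 65.2416763305664), 82.70183563232422)
0.07 749 [ 0.4328253  -0.09082005  0.07820658] ((434.07293701171875, -92.58454895019531), (14.74545955657959, 39.98936080932617), 84.6600341796875)
```

View pics/w1.png

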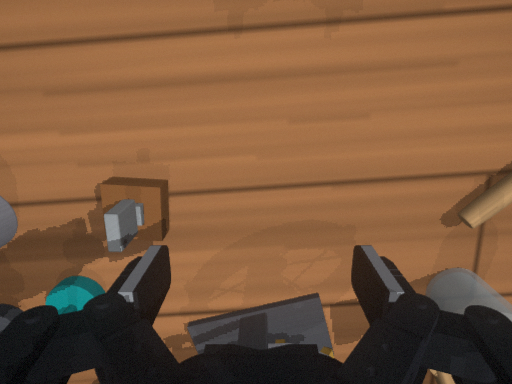

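```bash
python3 - <<'E'
from h import *
Q=tool([0,0,-1],[.093,.996,0])
go([.434,-.0926,.2],Q); go([.434,-.0926,.042],Q)
E
```

```text
delta_pos [0.86, -14.11, 5.34] dr [0.024, -0.001, -0.001] rows 3.0
delta_pos [16.66, -14.12, 5.35] dr [0.024, -0.001, -0.001] rows 4.5
```

```bash
python3 -m creep '{"delta_pos":[[0.8,-14.1,5.35],[0.8,-14.1,5.35],[0.8,-14.1,5.35],[0.8,-14.1,5.35],[4,-14.1,5.35],[8,-14.1,5.35],[12,-14.1,5.35],[15,-14.1,5.35],[16.65,-14.1,5.35],[16.65,-14.1,5.35]],"dr":[[0.024,0,0],[0.024,0,0],[0.024,0,0],[0.024,0,0],[0.024,0,0],[0.024,0,0],[0.024,0,0],[0.024,0,0],[0.024,0,0],[0.024,0,0]]}'
python3 - <<'E'
from h import *
Q=tool([0,0,-1],[.093,.996,0])
go([.434,-.0926,.042],Q);print(manip.get_state()['qpos'].round(3))
E
```

```text
clock: 2.5
position: [0.4324, -0.0908, 0.0403]
ee_rot: [0.704, 0.033, 0.708, -0.032]
contact_force: [-0.8, 0.4, 0.4]
width: 0.0857
delta_pos [-0.17, -0.16, 0.18] dr [0.002, -0.006, -0.002] rows 0.1
[-3.650e-01  2.860e-01  2.053e+00  1.000e-03  8.080e-01 -1.845e+00]
```

```bash
python3 -m creep '{"delta_pos":[[0,-0.1,0.1],[0,-0.1,0.1],[0,-0.1,0.1],[0,-0.1,0.1],[0,-0.1,0.1],[0,-0.1,0.1],[0,-0.1,0.1],[0,-0.1,0.1],[0,-0.1,0.1],[0,-0.1,0.1]],"dr":[[0,0,0],[0,0,0],[0,0,0],[0,0,0],[0,0,0],[0,0,0],[0,0,0],[0,0,0],[0,0,0],[0,0,0]]}' -1 60
python3 - <<'E'
from h import *
s=manip.get_state(); p,r=pose(s); print(p,r.as_matrix().round(3),s['width'],s['contact_force'],s['moment'])
E
```

```text
clock: 3.5
position: [0.4356, -0.0949, 0.0428]
ee_rot: [0.707, 0.034, 0.706, -0.034]
contact_force: [0.7, -0.1, 6.0]
width: 0.0132
[ 0.43564853 -0.09492087  0.04280513] [[ 0.001  0.095  0.995]
 [ 0.     0.995 -0.095]
 [-1.     0.     0.001]] 0.01321425223997014 [ 0.65857445 -0.1171386   5.98980651] [0.17507397 0.06687591 0.0456215 ]
```

```bash
python3 -m creep '{"delta_pos":[[-2,0,0],[-4,0,0],[-8,0,0],[-13,0,0],[-18,0,0],[-23,3,4],[-28,7,9],[-33.5,13,18],[-33.5,13,18],[-33.5,13,18]],"dr":[[0,0,0],[0,0,0],[0,0,0],[0,0,0],[0,0,0],[-0.05,0,0],[-0.1,0,0],[-0.1,0,0],[-0.1,0,0],[-0.1,0,0]]}'
python3 -m creep '{"delta_pos":[[0,0,0],[0,0,0],[0,0,0],[0,0,0]],"dr":[[0,0,0],[0,0,0],[0,0,0],[0,0,0]]}'
python3 - <<'E'
from h import *
s=manip.get_state(); p,r=pose(s); print(p,r.as_matrix().round(3),s['qpos'].round(3),s['contact_force'],s['moment'])
d=cam('wrist');np.savez('w2.npz',**{k:np.array(v) for k,v in d.items()})
cv2.imwrite('pics/w2.png',d['pixels'])
P=pts(d);hsv=cv2.cvtColor(d['pixels'],cv2.COLOR_BGR2HSV)
m=((P[...,2]>.2)&(P[...,2]<.285)&(hsv[...,1]>120)&(d['depth']>0)).astype(np.uint8)
n,l,st,c=cv2.connectedComponentsWithStats(m)
for i in range(1,n):
    if st[i,4]>30:
        q=P[l==i]; t=q[q[:,2]>np.percentile(q[:,2],80)]; print(c[i].round(),st[i,4],q.mean(0).round(4),t.mean(0).round(4),q[:,2].max().round(4))
E
```

```text
clock: 4.5
position: [0.611, 0.0089, 0.3664]
ee_rot: [0.707, -0.002, 0.707, 0.002]
contact_force: [1.1, 0.5, -1.1]
width: 0.0129
clock: 4.9
position: [0.6087, 0.0075, 0.365]
ee_rot: [0.706, -0.001, 0.708, 0.002]
contact_force: [-0.6, 0.2, -1.3]
width: 0.0134
[0.60867712 0.00750677 0.364992  ] [[-0.002 -0.004  1.   ]
 [ 0.     1.     0.004]
 [-1.     0.    -0.002]] [-0.102  0.291  1.163 -0.     1.691 -1.677] [-0.5971507   0.1689295  -1.28589423] [-0.01534281 -0.01934332  0.01921406]
[378. 188.] 399 [0.6202 0.1188 0.2253] [0.6208 0.1239 0.2303] 0.2323
[332. 209.] 399 [0.6291 0.0687 0.2568] [0.6306 0.0721 0.2646] 0.2673
[210. 221.] 397 [ 0.6513 -0.0399  0.2329] [ 0.6537 -0.0447  0.2384] 0.2405
```

View pics/w2.png

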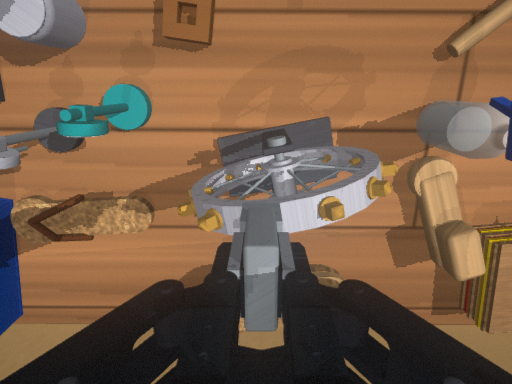

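```bash
python3 -m creep '{"delta_pos":[[0,0,3.5],[1,0,6.5],[2.5,0,6.5],[2.5,0,6.5],[2.5,0,6.5],[2.5,0,6.5]],"dr":[[0,0,0],[0,0,0],[0,0,0],[0,0,0],[0,0,0],[0,0,0]]}'
python3 - <<'E'
from h import *
s=manip.get_state(); p,r=pose(s); print(p,r.as_matrix().round(3),s['qd'].round(3))
d=cam('wrist');np.savez('w3.npz',**{k:np.array(v) for k,v in d.items()})
cv2.imwrite('pics/w3.png',cv2.resize(d['pixels'][60:290,120:440],None,fx=2.5,fy=2.5,interpolation=cv2.INTER_CUBIC))
E
```

```text
clock: 5.55
position: [0.6747, 0.0082, 0.3424]
ee_rot: [0.708, -0.002, 0.706, 0.002]
contact_force: [-0.1, 0.1, -1.1]
width: 0.0134
[0.67465585 0.00823431 0.34237433] [[ 0.002 -0.005  1.   ]
 [-0.     1.     0.005]
 [-1.    -0.     0.002]] [ 0.002 -0.005 -0.006  0.001 -0.003 -0.   ]
```

View pics/w3.png

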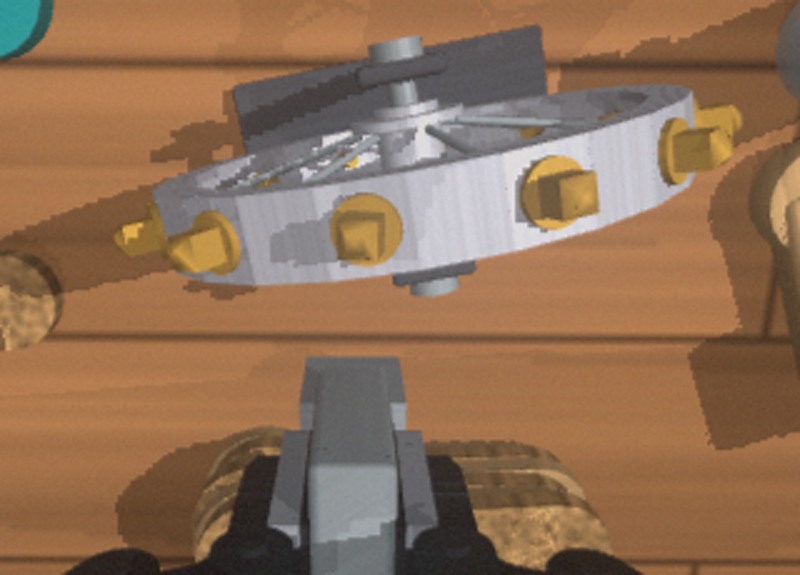

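```bash
cat >> h.py <<'E'
from scipy.optimize import minimize
def convex(o,D,N,dd):
    den=D@N.T; num=dd-N@o
    with np.errstate(divide='ignore',invalid='ignore'): t=num/den
    a=np.where(den<0,t,-np.inf).max(1); b=np.where(den>0,t,np.inf).min(1)
    return np.where(a<b,a,np.inf)
def frame(P,th):
    x,y,z,psi=P; ax=np.array([np.cos(psi),np.sin(psi),0]); u=np.array([-np.sin(psi),np.cos(psi),0])
    e=np.cos(th)*np.array([0,0,1])+np.sin(th)*u; return np.array([x,y,z]),ax,e,np.cross(e,ax)
def render(o,D,P,nips):
    A=np.array(P[:3]); ax=frame(P,0)[1]; u=frame(P,0)[3]
    w=o-A; oa=w@ax; Da=D@ax; op=w-oa*ax; Dp=D-Da[:,None]*ax
    a=(Dp**2).sum(1); b=Dp@op; c=op@op-.110**2; q=b*b-a*c
    with np.errstate(invalid='ignore'): t=(-b-np.sqrt(q))/a
    out=np.where((q>0)&(np.abs(oa+t*Da)<.015),t,np.inf)
    for th,ph in nips:
        _,ax_,e,tt=frame(P,th)
        rot=R.from_rotvec(-e*ph); f1,f2=rot.apply(ax_),rot.apply(tt)
        s=3.5/4/1.0; k=np.hypot(1,s)
        N=[f1,-f1,f2,-f2,-e,e]; d=[.006]*4+[-.112,.129]
        for f in(f1,-f1,f2,-f2): N.append((f+s*e)/k); d.append((.0025+s*.129)/k)
        N=np.array(N); out=np.minimum(out,convex(o,D,N,np.array(d)+N@A))
        g=np.arange(20)*np.pi/10; N=np.r_[np.cos(g)[:,None]*ax_+np.sin(g)[:,None]*tt,[e,-e]]
        out=np.minimum(out,convex(o,D,N,np.r_[[.011]*20,.113,-.108]+N@A))
    return out
def rays(d,boxes):
    h,w=d['depth'].shape; m=np.zeros((h,w),bool)
    for u0,u1,v0,v1 in boxes: m[v0:v1,u0:u1]=1
    v,u=np.nonzero(m); K=d['K']
    c=np.c_[(u-K[0,2])/K[0,0],(v-K[1,2])/K[1,1],np.ones(len(u))]
    return -d['R'].T@d['t'],c@d['R'],d['depth'][v,u]
def fitwheel(d,boxes,x0,thetas,fixed=None):
    o,D,z=rays(d,boxes)
    def cost(v):
        P=v[:4]; nips=[(t+v[4],v[5+i] if i<len(v)-5 else 0) for i,t in enumerate(thetas)]
        r=np.abs(np.where(np.isinf(m:=render(o,D,P,nips)),.6,m)-np.where(z>0,z,.6))
        return np.minimum(r,.008).mean()*1e3
    best=None; x0=np.array(x0,float)
    for k in range(3):
        S=np.vstack([x0]+[x0+np.eye(len(x0))[i]*([.004,.004,.003,.03,.03]+[.15]*9)[i]*(-1)**k for i in range(len(x0))])
        s=minimize(cost,x0,method='Nelder-Mead',options=dict(initial_simplex=S,maxiter=700,xatol=1e-5,fatol=1e-5)); x0=s.x
    return s.x,s.fun
E
cat > f.py <<'E'
from h import *
d=dict(np.load('w3.npz')); g=np.radians([15,-15,45,-45])
boxes=[(120+u0*2//5,120+u1*2//5,60+v0*2//5,60+v1*2//5) for u0,u1,v0,v1 in[(500,620,140,240),(315,425,180,275),(640,750,90,190),(110,250,195,285)]]
for dl in(-.03,.03):
    x,c=fitwheel(d,boxes,[.637,.036,.142,.196,dl,0,0,0,0],g); print(x.round(4),c)
E
time python3 f.py
```

```text
[ 0.6383  0.0355  0.1423  0.1936  0.0495  0.0124  0.1893  0.0014 -0.01  ] 2.578996124730177
[ 0.6384  0.0355  0.1423  0.1931  0.049   0.0075  0.192  -0.0106 -0.0094] 2.577116816118634
real	0m54.406s
user	0m43.485s
sys	0m11.439s
```

```bash
cat > k.py <<'E'
from h import *
# key in nominal tool frame by camera extrinsics (cam->tool fixed), avoiding pose noise
def keymeas(d):
    P=pts(d); C=-d['R'].T@d['t']
    Rct=np.array([[0,-.3,.954],[1,0,0],[0,.954,.3]])
    import sys
    p,r=pose(); X=r.inv().apply((P-p).reshape(-1,3)).reshape(P.shape)
    print('cam in tool',r.inv().apply(C-p),(r.as_matrix().T@d['R'].T).round(3).tolist())
    m=(np.abs(X[...,1])<.02)&(X[...,0]>-.05)&(X[...,0]<.05)&(np.abs(X[...,2])<.035)&(d['depth']>0)
    return X,m
if __name__=='__main__':
    d=dict(np.load('w3.npz')); X,m=keymeas(d); q=X[m]
    for lo in np.arange(-.05,.045,.005):
        s=q[(q[:,0]>=lo)&(q[:,0]<lo+.005)]
        if len(s)>4:
            c=s[np.abs(s[:,1])<.005]
            print(round(lo,3),len(s),'z med',np.median(c[:,2]).round(4) if len(c) else None,'y',s[:,1].min().round(4),s[:,1].max().round(4))
E
python3 k.py; python3 - <<'E'
from h import *
d=dict(np.load('w3.npz')); cv2.imwrite('pics/k.png',cv2.resize(d['pixels'][190:300,220:310],None,fx=5,fy=5,interpolation=cv2.INTER_CUBIC))
E
```

```text
cam in tool [-0.14253295  0.00031464 -0.07768531] [[-0.0, -0.303, 0.953], [1.0, -0.0, 0.0], [0.0, 0.953, 0.303]]
-0.05 887 z med None y -0.02 0.02
-0.045 491 z med None y -0.0198 0.02
-0.04 3600 z med -0.0033 y -0.0187 0.0188
-0.035 488 z med -0.0209 y -0.0198 0.0199
-0.03 527 z med -0.0209 y -0.0199 0.02
-0.025 490 z med -0.021 y -0.02 0.0198
-0.02 425 z med -0.021 y -0.0199 0.02
-0.015 393 z med -0.021 y -0.0198 0.02
-0.01 311 z med -0.0209 y -0.0194 0.0199
-0.005 135 z med -0.021 y -0.013 0.0135
-0.0 96 z med -0.021 y -0.0065 0.007
0.005 146 z med -0.0205 y -0.0105 0.011
0.01 45 z med None y -0.0108 0.0114
0.015 42 z med None y -0.0106 0.011
0.02 38 z med None y -0.0108 0.0113
0.025 81 z med -0.0122 y -0.0105 0.011
0.03 113 z med -0.0122 y -0.0108 0.0113
0.035 17 z med -0.0121 y -0.0067 0.0097
```

```bash
cat >> h.py <<'E'
W=[.6384,.0355,.1423,.1933]; DEL=.049; KO=np.array([.0345,.0002,-.0010])
def key(side,rho,k,off=(0,0)):
    """TCP pose with mouth at radius rho, key turn k; side +1 left; off: shift along (ax,tt)"""
    A,ax,e,tt=frame(W,side*np.radians(15)+DEL)
    Q=tool(-e,R.from_rotvec(-e*k).apply(tt))
    return A+rho*e+off[0]*ax+off[1]*tt-Q.apply(KO),Q
def err(side,k=None):
    "mouth coords rel nipple axis in mm (ax,tt,rho), key turn, tilt"
    s=manip.get_state(); p,r=pose(s); A,ax,e,tt=frame(W,side*np.radians(15)+DEL); v=p+r.apply(KO)-A
    y=r.apply([0,1,0]); f=-r.apply([1,0,0]); F=s['contact_force']; M=s['moment']
    print('t',round(s['clock'],2),'mouth ax,tt,rho mm',(1000*np.array([v@ax,v@tt,v@e])).round(1),'k',round(-np.arctan2(y@np.cross(e,tt),y@tt),3),'tilt ax,tt',round(f@ax,3),round(f@tt,3),'F ax,tt,e',np.round([F@ax,F@tt,F@e],1),'M',np.round([M@ax,M@tt,M@e],3),'q6',s['qpos'][5].round(2),'w',round(s['width'],4))
E
python3 - <<'E'
from h import *
err(-1); go(*key(-1,.150,.19)); print(key(-1,.15,.19)[0])
E
```

```text
t 5.6 mouth ax,tt,rho mm [ 29.6   2.4 169.1] k 0.193 tilt ax,tt -0.002 0.212 F ax,tt,e [ 0.2 -0.4 -0.8] M [-0.09  -0.056  0.01 ] q6 -1.67 w 0.0133
delta_pos [1.99, -1.11, -2.8] dr [0.002, 0.042, 0.209] rows 1.4
[ 0.64688426 -0.0029283   0.32255696]
```

```bash
python3 -m creep '{"delta_pos":[[0.5,-0.6,-1.5],[2.0,-1.1,-2.8],[2.0,-1.1,-2.8],[2.0,-1.1,-2.8],[2.0,-1.1,-2.8]],"dr":[[0,0.02,0.1],[0,0.042,0.209],[0,0.042,0.209],[0,0.042,0.209],[0,0.042,0.209]]}' >/dev/null
python3 - <<'E'
from h import *
for i in range(3): err(-1)
d=cam('wrist');np.savez('w4.npz',**{k:np.array(v) for k,v in d.items()})
im=d['pixels'][90:290,130:397]
cv2.imwrite('pics/w4.png',cv2.resize(im,None,fx=3,fy=3,interpolation=cv2.INTER_CUBIC))
go(*key(-1,.150,.19))
E
```

```text
t 6.1 mouth ax,tt,rho mm [  1.    0.6 149.7] k 0.187 tilt ax,tt -0.0 0.001 F ax,tt,e [-0.  -0.1 -1.1] M [-0.141 -0.01   0.055] q6 -1.78 w 0.0136
t 6.1 mouth ax,tt,rho mm [  1.    0.6 149.7] k 0.187 tilt ax,tt -0.0 0.001 F ax,tt,e [-0.  -0.1 -1.1] M [-0.141 -0.01   0.055] q6 -1.78 w 0.0136
t 6.1 mouth ax,tt,rho mm [  1.    0.6 149.7] k 0.187 tilt ax,tt -0.0 0.001 F ax,tt,e [-0.  -0.1 -1.1] M [-0.141 -0.01   0.055] q6 -1.78 w 0.0136
delta_pos [-0.04, -0.11, -0.09] dr [0.004, 0.0, 0.001] rows 0.0
```

View pics/w4.png

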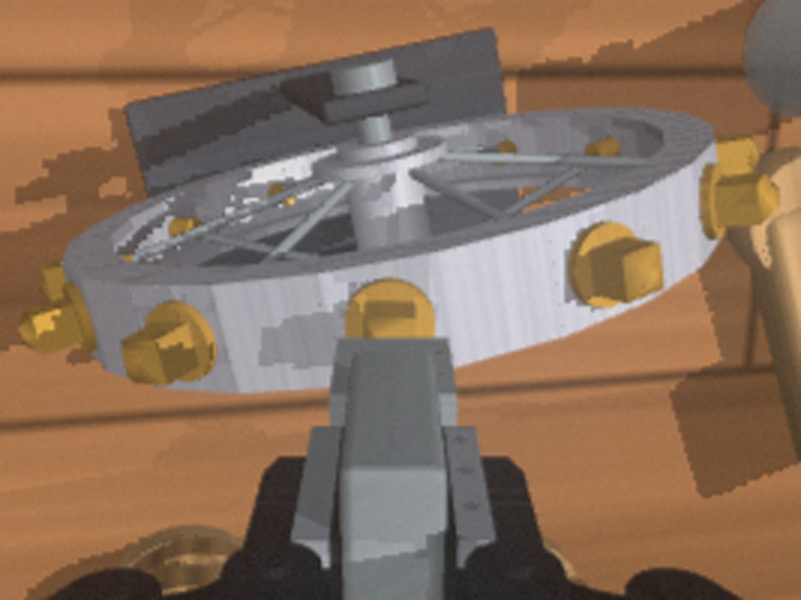

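```bash
python3 -m creep '{"delta_pos":[[1,-0.07,-0.07],[2,-0.07,-0.07],[2.5,-0.07,-0.07],[2.7,-0.07,-0.07],[2.7,-0.07,-0.07]],"dr":[[0,0,0],[0,0,0],[0,0,0],[0,0,0],[0,0,0]]}'
python3 -c "
from h import *
err(-1)"
```

```text
clock: 6.65
position: [0.6451, 0.0025, 0.2938]
ee_rot: [0.688, 0.072, 0.718, 0.076]
contact_force: [0.4, -0.2, -2.1]
width: 0.0132
t 6.65 mouth ax,tt,rho mm [ -0.8  -0.5 120.7] k 0.188 tilt ax,tt 0.003 -0.001 F ax,tt,e [ 0.4 -0.7 -2. ] M [-0.172  0.013  0.013] q6 -1.79 w 0.0132
```

```bash
python3 -m creep '{"delta_pos":[[0.3,0,0],[0.5,0,0],[0.6,0,0],[0.6,0,0]],"dr":[[0,0,0],[0,0,0],[0,0,0],[0,0,0]]}'
python3 -c "
from h import *
err(-1)"
```

```text
clock: 7.05
position: [0.645, 0.0034, 0.2884]
ee_rot: [0.688, 0.072, 0.718, 0.076]
contact_force: [-0.8, -0.6, -2.9]
width: 0.0135
t 7.05 mouth ax,tt,rho mm [ -0.7  -0.8 115.2] k 0.188 tilt ax,tt 0.002 -0.001 F ax,tt,e [-0.9 -1.1 -2.7] M [-0.195  0.019  0.012] q6 -1.79 w 0.0135
```

```bash
python3 -m creep '{"delta_pos":[[0,0,0],[0,-0.03,0],[0,-0.04,-0.01],[0,-0.05,-0.02],[0,-0.06,-0.04],[0,-0.07,-0.05],[0,-0.07,-0.07],[0,-0.08,-0.08],[0,-0.08,-0.1],[0,-0.08,-0.1]],"dr":[[0.14,0,0],[0.28,0,0],[0.42,0,0],[0.56,0,0],[0.7,0,0],[0.84,0,0],[0.98,0,0],[1.12,0,0],[1.26,0,0],[1.4,0,0]]}'
python3 -c "
from h import *
err(-1)"
python3 -m creep '{"delta_pos":[[0,0,0],[0,0,0],[0,0,0],[0,0,0]],"dr":[[0.1,0,0],[0.18,0,0],[0.18,0,0],[0.18,0,0]]}' >/dev/null
python3 -c "
from h import *
err(-1)"
```

```text
clock: 8.05
position: [0.6447, 0.0031, 0.2887]
ee_rot: [0.479, 0.5, 0.597, -0.406]
contact_force: [0.4, 0.7, -1.2]
width: 0.0131
t 8.05 mouth ax,tt,rho mm [  0.2  -0.3 115.6] k 1.594 tilt ax,tt 0.0 -0.001 F ax,tt,e [ 0.5  0.3 -1.3] M [-0.01  -0.219  0.034] q6 -0.38 w 0.0131
t 8.45 mouth ax,tt,rho mm [  0.2  -0.4 115.5] k 1.766 tilt ax,tt 0.001 -0.001 F ax,tt,e [ 1.5  0.8 -2.6] M [ 0.042 -0.292  0.019] q6 -0.21 w 0.0134
```

```bash
python3 -m creep '{"delta_pos":[[0,0,0],[0,0,0],[-1,0,0],[-2.5,0,0.5],[-4,0,2.5],[-4,0,2.5],[-4,0,2.5]],"dr":[[-0.12,0,0],[-0.195,0,0],[-0.195,0,0],[-0.195,0,0],[-0.195,0,0],[-0.195,0,0],[-0.195,0,0]]}' >/dev/null
cat > look.py <<'E'
from h import *
import sys
tag,side=sys.argv[1],int(sys.argv[2]); ph0=float(sys.argv[3])
err(side); d=cam('wrist');np.savez(tag+'.npz',**{k:np.array(v) for k,v in d.items()})
A,ax,e,tt=frame(W,side*np.radians(15)+DEL); u,v=proj(d,[A+.12*e])[0].round().astype(int); print('uv',u,v)
v0,v1=max(v-30,0),v+30
im=d['pixels'][max(v-40,0):v+40,max(u-53,0):u+53]; cv2.imwrite(f'pics/{tag}.png',cv2.resize(im,None,fx=6,fy=6,interpolation=cv2.INTER_CUBIC))
o,D,z=rays(d,[(u-16,u+16,v0+10,v1-8)])
P0=d and frame(W,0)
def cost(x):
    A=W[:]; A[0]+=x[0]*ax[0];A[1]+=x[0]*ax[1];A[2]+=x[1]
    m=render(o,D,A,[(side*np.radians(15)+DEL+x[2],x[3])])
    r=np.abs(np.where(np.isinf(m),.6,m)-np.where(z>0,z,.6)); return np.minimum(r,.006).mean()*1e3
for s in (ph0-.15,ph0+.15):
    x=np.array([0,0,0,s])
    for k in range(2):
        S=np.vstack([x]+[x+np.eye(4)[i]*[.002,.002,.01,.2][i] for i in range(4)])
        q=minimize(cost,x,method='Nelder-Mead',options=dict(initial_simplex=S,maxiter=300)); x=q.x
    print('dax mm',x[0]*1e3,'dz',x[1]*1e3,'dtheta mm',x[2]*110,'phi',x[3].round(3),'cost',q.fun)
g=np.arange(-.5,.51,.1); print([round(cost([*x[:3],x[3]+t]),2) for t in g])
E
python3 look.py w5 -1 0
```

```text
t 9.15 mouth ax,tt,rho mm [ -5.6 -25.4 156. ] k 1.575 tilt ax,tt 0.002 -0.001 F ax,tt,e [-0.3  0.2 -1.7] M [-0.192 -0.027  0.036] q6 -0.43 w 0.0131
uv 269 166
dax mm 0.11184723320405963 dz -0.05358002829376645 dtheta mm 0.2529562416120425 phi -0.056 cost 0.6047242783322443
dax mm 0.09856646531467302 dz -0.04618672862926658 dtheta mm 0.2275930202407976 phi -0.054 cost 0.6018496225981234
[np.float64(1.18), np.float64(1.12), np.float64(1.03), np.float64(0.91), np.float64(0.76), np.float64(0.6), np.float64(0.75), np.float64(0.89), np.float64(1.01), np.float64(1.1), np.float64(1.17)]
```

View pics/w5.png

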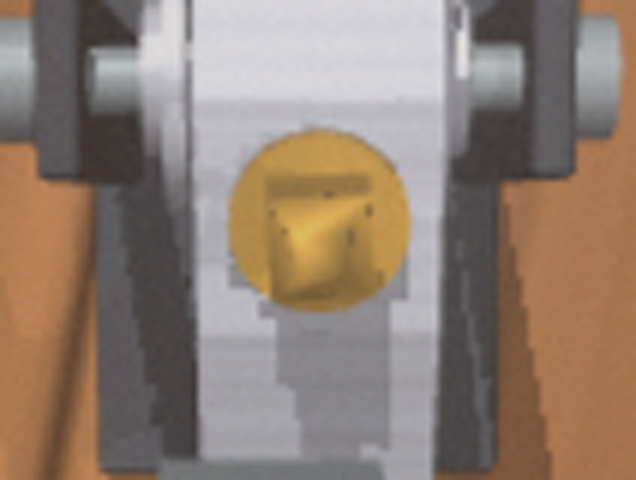

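```bash
python3 -c "
from h import *
go(*key(-1,.140,1.575));go(*key(-1,.1155,1.575))"
```

```text
delta_pos [1.53, 0.56, -2.5] dr [0.001, -0.001, 0.003] rows 0.6
delta_pos [3.98, 0.56, -2.49] dr [0.001, -0.001, 0.003] rows 0.9
```

```bash
python3 -m creep '{"delta_pos":[[0.3,0.56,-2.5],[1.2,0.56,-2.5],[1.5,0.56,-2.5],[2.4,0.56,-2.5],[3.2,0.56,-2.5],[3.9,0.56,-2.5],[3.9,0.56,-2.5]],"dr":[[0,0,0],[0,0,0],[0,0,0],[0,0,0],[0,0,0],[0,0,0],[0,0,0]]}' >/dev/null
python3 -c "
from h import *
err(-1)"
```

```text
t 9.9 mouth ax,tt,rho mm [ -0.5  -0.4 114.7] k 1.574 tilt ax,tt 0.004 -0.001 F ax,tt,e [ 0.6 -0.6 -1.9] M [-0.181 -0.023 -0.027] q6 -0.4 w 0.0131
```

```bash
python3 -m creep '{"delta_pos":[[0,0,0],[0,0,0],[0,0,0],[0,0,0],[0,0,0],[-1,0,0],[-2.5,0,0.5],[-4,-0.4,2.5],[-4,-0.4,2.5],[-4,-0.4,2.5]],"dr":[[0.13,0,0],[0.25,0,0],[0.255,0,0],[0.255,0,0],[0.12,0,0],[0,0,0],[0,0,0],[0,0,0],[0,0,0],[0,0,0]]}' >/dev/null
python3 look.py w6 -1 0
```

```text
t 10.9 mouth ax,tt,rho mm [ -3.6 -25.5 156.7] k 1.573 tilt ax,tt 0.001 -0.0 F ax,tt,e [-0.6  0.1 -2. ] M [-0.19   0.054 -0.021] q6 -0.43 w 0.0134
uv 266 165
dax mm 0.09290576675886647 dz -0.01667331171723254 dtheta mm 0.23051955520047768 phi 0.002 cost 0.6421981755140562
dax mm 0.08918681499267378 dz -0.024928540572661972 dtheta mm 0.23024484313995594 phi 0.002 cost 0.6417720647485589
[np.float64(1.21), np.float64(1.17), np.float64(1.09), np.float64(0.98), np.float64(0.83), np.float64(0.64), np.float64(0.76), np.float64(0.9), np.float64(1.02), np.float64(1.14), np.float64(1.21)]
```

```bash
python3 -c "
from h import *
go(*key(1,.160,0.005))"
```

```text
delta_pos [2.22, 0.48, -12.32] dr [-1.528, -0.414, -0.408] rows 10.9
```

```bash
python3 -m creep '{"delta_pos":[[-1,0,-1.2],[-0.8,0,-2.4],[-0.5,0.1,-4],[0,0.2,-6],[0.5,0.3,-8],[1,0.4,-9.5],[1.5,0.5,-11],[2,0.5,-12],[2.2,0.5,-12.3],[2.2,0.5,-12.3]],"dr":[[-0.14,-0.04,-0.04],[-0.28,-0.08,-0.08],[-0.41,-0.11,-0.11],[-0.55,-0.15,-0.15],[-0.68,-0.185,-0.182],[-0.82,-0.222,-0.22],[-0.95,-0.257,-0.253],[-1.09,-0.295,-0.29],[-1.22,-0.33,-0.325],[-1.36,-0.368,-0.363]]}' >/dev/null
python3 -c "
from h import *
err(1);go(*key(1,.16,.005))"
```

```text
t 11.95 mouth ax,tt,rho mm [ -1.3   3.9 159.8] k 0.165 tilt ax,tt 0.042 -0.048 F ax,tt,e [-0.6  0.5 -2.4] M [ 0.131  0.007 -0.032] q6 -1.42 w 0.013
delta_pos [-0.04, -0.2, 0.02] dr [-0.159, -0.046, -0.045] rows 1.1
```

```bash
python3 -m creep '{"delta_pos":[[0,-0.2,0],[0,-0.2,0],[0,-0.2,0],[0,-0.2,0]],"dr":[[-0.12,-0.035,-0.035],[-0.159,-0.046,-0.045],[-0.159,-0.046,-0.045],[-0.159,-0.046,-0.045]]}' >/dev/null
python3 -c "
from h import *
err(1);go(*key(1,.16,.005)); go(*key(1,.1155,.005))
d=cam('wrist'); X=pts(d); p,r=pose(); X=r.inv().apply((X-p).reshape(-1,3)).reshape(X.shape); q=X[(abs(X[...,1])<.02)&(abs(X[...,0])<.05)&(abs(X[...,2])<.03)]
for a,b in((-.03,-.01),(.026,.034)):
  s=q[(q[:,0]>a)&(q[:,0]<b)]; print(np.median(s[abs(s[:,1])<.005][:,2]),s[:,1].min(),s[:,1].max())
print(q[(abs(q[:,1])<.009)&(q[:,2]<-.008),0].max())"
```

```text
t 12.35 mouth ax,tt,rho mm [ -0.3  -1.5 160. ] k 0.014 tilt ax,tt 0.001 -0.0 F ax,tt,e [ 0.2  0.1 -1.1] M [ 0.223 -0.033 -0.094] q6 -1.54 w 0.0133
delta_pos [-0.0, 0.15, 0.03] dr [-0.009, -0.001, -0.0] rows 0.1
delta_pos [4.45, 0.15, 0.03] dr [-0.009, -0.001, -0.0] rows 0.9
-0.021020275784947574 -0.019710546682060043 0.019967563988329416
-0.012244228044754744 -0.010431040005415894 0.01172296227665715
0.035908136151126986
```

```bash
python3 -m creep '{"delta_pos":[[1,0.12,0.03],[2,0.12,0.03],[3,0.12,0.03],[3.6,0.12,0.03],[3.6,0.12,0.03]],"dr":[[-0.01,0,0],[-0.01,0,0],[-0.01,0,0],[-0.01,0,0],[-0.01,0,0]]}' >/dev/null
python3 -c "
from h import *
err(1)"
```

```text
t 12.9 mouth ax,tt,rho mm [ -0.5  -1.1 122.3] k 0.004 tilt ax,tt 0.003 0.0 F ax,tt,e [-0.5  0.3 -1.7] M [0.34  0.02  0.033] q6 -1.54 w 0.0136
```

```bash
python3 -m creep '{"delta_pos":[[0.3,0.07,0.03],[0.6,0.07,0.03],[0.7,0.07,0.03],[0.7,0.07,0.03]],"dr":[[0,0,0],[0,0,0],[0,0,0],[0,0,0]]}' >/dev/null
python3 -c "
from h import *
err(1); P,Q=key(1,.1155,.004)
for a in (.7,1.4,2.1,2.8,3.39): go(*key(1,.1155,a),frm=(P,Q))"
```

```text
t 13.3 mouth ax,tt,rho mm [  0.6  -0.6 117.1] k 0.004 tilt ax,tt 0.0 0.001 F ax,tt,e [ 0.2  0.5 -0.8] M [ 0.192  0.006 -0.019] q6 -1.54 w 0.0131
delta_pos [-0.0, -0.06, -0.04] dr [0.696, 0.0, 0.0] rows 4.6
delta_pos [0.0, -0.08, -0.1] dr [1.396, 0.0, 0.0] rows 9.3
delta_pos [0.0, -0.06, -0.17] dr [2.096, 0.0, -0.0] rows 14.0
delta_pos [0.0, 0.0, -0.2] dr [2.796, -0.0, 0.0] rows 18.6
delta_pos [0.0, 0.06, -0.19] dr [-2.897, -0.0, -0.0] rows 19.3
```

```bash
python3 -m creep '{"delta_pos":[[0.1,0,0],[0.1,-0.03,0],[0.1,-0.04,-0.01],[0.1,-0.05,-0.02],[0.1,-0.06,-0.04],[0.1,-0.07,-0.05],[0.1,-0.07,-0.07],[0.1,-0.08,-0.08],[0.1,-0.08,-0.1],[0.1,-0.08,-0.1]],"dr":[[0.14,0,0],[0.28,0,0],[0.42,0,0],[0.56,0,0],[0.7,0,0],[0.84,0,0],[0.98,0,0],[1.12,0,0],[1.26,0,0],[1.4,0,0]]}' >/dev/null
python3 -c "
from h import *
err(1)"
python3 -m creep '{"delta_pos":[[0,0,0],[0,-0.03,0],[0,-0.04,-0.01],[0,-0.05,-0.02],[0,-0.06,-0.04],[0,-0.07,-0.05],[0,-0.07,-0.07],[0,-0.08,-0.08],[0,-0.08,-0.1],[0,-0.08,-0.1]],"dr":[[0.14,0,0],[0.28,0,0],[0.42,0,0],[0.56,0,0],[0.7,0,0],[0.84,0,0],[0.98,0,0],[1.12,0,0],[1.26,0,0],[1.4,0,0]]}' >/dev/null
python3 -c "
from h import *
err(1)"
```

```text
t 14.3 mouth ax,tt,rho mm [  0.3  -0.2 116.2] k 1.41 tilt ax,tt 0.001 0.0 F ax,tt,e [-0.4  0.6 -1.3] M [0.345 0.187 0.079] q6 -0.14 w 0.0137
t 15.3 mouth ax,tt,rho mm [  0.2  -0.4 116.2] k 2.81 tilt ax,tt 0.001 0.0 F ax,tt,e [-0.8  1.7 -1.3] M [0.275 0.173 0.025] q6 1.26 w 0.013
```

```bash
python3 -m creep '{"delta_pos":[[0,0,0],[0,-0.02,0],[0,-0.03,0],[0,-0.04,-0.02],[0,-0.04,-0.02],[0,-0.04,-0.02],[0,-0.02,0],[-1,-0.02,0],[-2,-0.02,0],[-3,-0.02,1.5]],"dr":[[0.14,0,0],[0.28,0,0],[0.42,0,0],[0.56,0,0],[0.575,0,0],[0.575,0,0],[0.44,0,0],[0.33,0,0],[0.33,0,0],[0.33,0,0]]}' >/dev/null
python3 -m creep '{"delta_pos":[[-0.5,0,1.2],[-0.8,0,1.2],[-0.8,0,1.2]],"dr":[[0,0,0],[0,0,0],[0,0,0]]}' >/dev/null
python3 look.py w7 1 0
```

```text
t 16.6 mouth ax,tt,rho mm [-25.8  -6.  155.2] k 3.135 tilt ax,tt -0.002 0.001 F ax,tt,e [ 0.8  0.7 -1.3] M [ 0.246  0.017 -0.019] q6 1.58 w 0.0131
uv 253 165
dax mm 0.26090640131942155 dz -0.08980823774509901 dtheta mm 0.26612636662616923 phi -0.008 cost 1.2925030270980742
dax mm 0.2553260170827392 dz -0.08714224524137218 dtheta mm 0.3316856399531654 phi -0.01 cost 1.2929445076059152
[np.float64(1.88), np.float64(1.81), np.float64(1.71), np.float64(1.59), np.float64(1.45), np.float64(1.29), np.float64(1.43), np.float64(1.58), np.float64(1.7), np.float64(1.79), np.float64(1.86)]
```

View pics/w7.png

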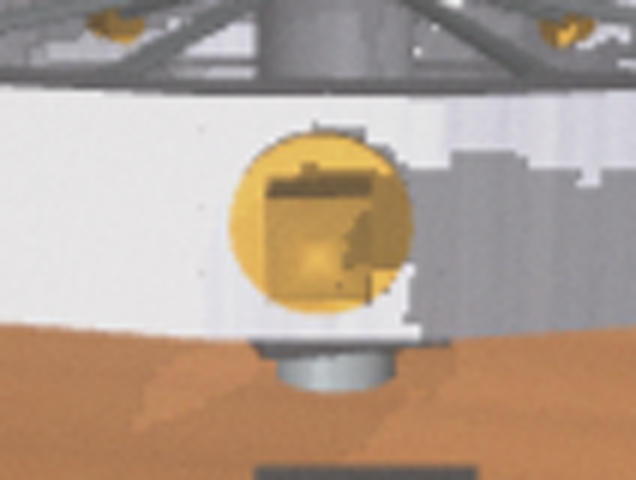

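```bash
python3 -c "
from h import *
a=np.radians(82.7-180); Q=tool([0,0,-1],[np.cos(a),np.sin(a),0]); P=np.array([.434,-.0937,.2])-Q.apply([0,*KO[1:]])
go(P,Q); print(pose()[0])"
```

```text
delta_pos [16.06, 9.35, 20.04] dr [0.325, -0.05, -0.309] rows 5.5
[0.60212022 0.08188156 0.32399117]
```

```bash
python3 -m creep '{"delta_pos":[[-1,1,3],[0,3,7],[4,5,11],[8,7,15],[12,9,19],[16,9.35,20],[16,9.35,20],[16,9.35,20],[16,9.35,20],[16,9.35,20]],"dr":[[0,0,0],[0.1,-0.02,-0.1],[0.2,-0.03,-0.2],[0.325,-0.05,-0.309],[0.325,-0.05,-0.309],[0.325,-0.05,-0.309],[0.325,-0.05,-0.309],[0.325,-0.05,-0.309],[0.325,-0.05,-0.309],[0.325,-0.05,-0.309]]}'
cat > blk.py <<'E'
from h import *
d=cam('wrist'); np.savez('blk.npz',**{k:np.array(v) for k,v in d.items()}); P=pts(d)
near=np.hypot(P[...,0]-.434,P[...,1]+.0937)<.055
q=P[near&(P[...,2]>.024)&(P[...,2]<.035)]; print('top',len(q),q.mean(0),cv2.minAreaRect((q[:,:2]*1000).astype(np.float32)))
h=P[(np.hypot(P[...,0]-.434,P[...,1]+.0937)<.02)&(P[...,2]<.024)&(d['depth']>0)]; print('hole',len(h),h.mean(0) if len(h) else 0)
if len(h): print(cv2.minAreaRect((h[:,:2]*1000).astype(np.float32)))
cv2.imwrite('pics/blk.png',cv2.resize(d['pixels'][60:290,120:440],None,fx=2.5,fy=2.5,interpolation=cv2.INTER_CUBIC))
p,r=pose(); print(p,r.as_matrix().round(3).tolist(),'mouth',p+r.apply(KO),manip.get_state()['qpos'].round(2), 'yaw', np.degrees(np.arctan2(r.as_matrix()[1,1],r.as_matrix()[0,1])))
E
python3 blk.py
```

```text
clock: 17.65
position: [0.4351, -0.0931, 0.2016]
ee_rot: [-0.044, 0.706, -0.045, -0.705]
contact_force: [1.1, 0.1, -2.0]
width: 0.0131
top 3251 [ 0.43599082 -0.09383703  0.02998659] ((434.38720703125, -93.45436096191406), (64.29393768310547, 64.4968032836914), 82.16452026367188)
hole 551 [ 0.43027496 -0.0932411   0.0097966 ]
((432.71478271484375, -93.50328826904297), (26.038915634155273, 23.471860885620117), 83.35850524902344)
[ 0.43503139 -0.09296071  0.20160897] [[0.001, -0.126, -0.992], [-0.001, -0.992, 0.126], [-1.0, 0.001, -0.002]] mouth [ 0.43604809 -0.09331434  0.16711069] [-0.37  0.1   1.81 -0.    1.23  1.33] yaw -97.22212912889113
```

View pics/blk.png

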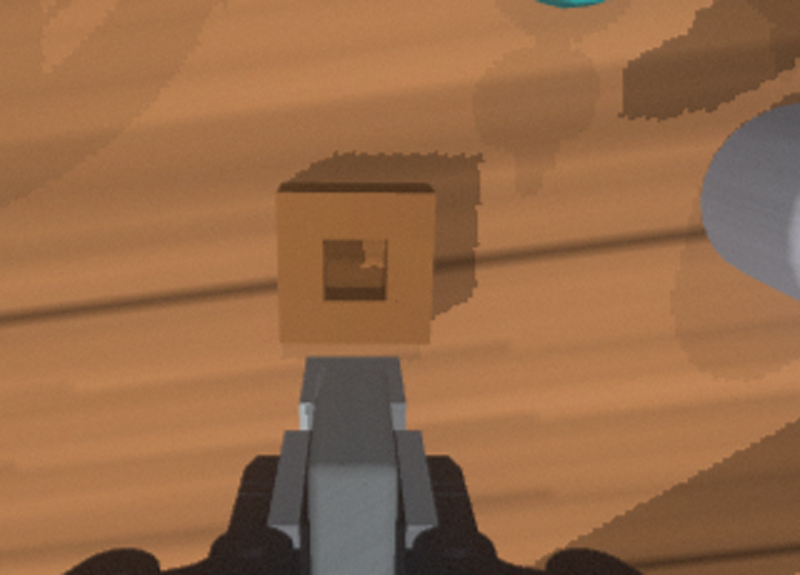

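```bash
python3 -m creep '{"delta_pos":[[4,0.02,0.17],[8,0.02,0.17],[11,0.02,0.17],[12.4,0.02,0.17],[12.6,0.02,0.17],[12.6,0.02,0.17],[12.6,0.02,0.17]],"dr":[[0,0,0],[0,0,0],[0,0,0],[0,0,0],[0,0,0],[0,0,0],[0,0,0]]}'
python3 -c "
from h import *
p,r=pose();m=p+r.apply(KO);print('mouth',m,r.as_matrix()[:,0],'need tool mm',r.inv().apply(np.array([.4343,-.0935,.0085])-m)*1e3)"
```

```text
clock: 18.4
position: [0.4331, -0.0934, 0.0757]
ee_rot: [-0.044, 0.706, -0.045, -0.705]
contact_force: [0.2, -0.4, -1.3]
width: 0.0136
mouth [ 0.43409941 -0.093779    0.04117237] [ 0.00159129 -0.00115111 -0.99999807] need tool mm [32.67230257 -0.33283155 -0.10745154]
```

```bash
python3 -m creep '{"delta_pos":[[0.8,-0.03,0],[1.3,-0.03,0],[1.8,-0.03,0],[2.3,-0.03,0],[2.8,-0.03,0],[3.1,-0.03,0],[3.1,-0.03,0]],"dr":[[0,0,0],[0,0,0],[0,0,0],[0,0,0],[0,0,0],[0,0,0],[0,0,0]]}'
```

```text
clock: 19.1
position: [0.4315, -0.093, 0.0431]
ee_rot: [0.045, -0.705, 0.045, 0.706]
contact_force: [0.2, -0.4, -1.8]
width: 0.0133
```

```bash
python3 -m creep '{"delta_pos":[[0,0,0],[0,0,0],[0,0,0],[0,0,0],[0,0,0],[0,0,0],[0,0,0],[0,0,0]],"dr":[[0,0,0],[0,0,0],[0,0,0],[0,0,0],[0,0,0],[0,0,0],[0,0,0],[0,0,0]]}' 1
python3 -m creep '{"delta_pos":[[-2,0,0],[-4,0,0],[-8,0,0],[-12,0,0],[-16,0,0],[-20,0,-2],[-22,0,-6],[-22,0,-6],[-22,0,-6],[-22,0,-6]],"dr":[[0,0,0],[0,0,0],[0,0,0],[0,0,0],[0,0,0],[0,0,0],[0,0,0],[0,0,0],[0,0,0],[0,0,0]]}'
python3 - <<'E'
from h import *
print(manip.get_state()['qd'].round(3))
d=cam('wrist');P=pts(d)
q=P[(np.hypot(P[...,0]-.434,P[...,1]+.0935)<.04)&(P[...,2]>.07)&(P[...,2]<.09)]; print(len(q),q.mean(0),q[:,2].max(),cv2.minAreaRect((q[:,:2]*1000).astype(np.float32)))
b=cam('top')
o=np.hstack([cv2.resize(d['pixels'],(400,300)),cv2.resize(b['pixels'],(400,300))]); cv2.imwrite('pics/end.png',o)
b0=dict(np.load('b.npz')); df=np.abs(pts(b)[...,2]-pts(b0)[...,2])>.02; n,l,st,c=cv2.connectedComponentsWithStats(df.astype(np.uint8)); print([(c[i].round(),st[i,4]) for i in range(1,n) if st[i,4]>60])
E
```

```text
clock: 19.9
position: [0.4314, -0.0929, 0.0434]
ee_rot: [0.045, -0.705, 0.045, 0.706]
contact_force: [0.1, -0.4, 0.0]
width: 0.0855
clock: 20.9
position: [0.4899, -0.1001, 0.2621]
ee_rot: [0.045, -0.704, 0.045, 0.707]
contact_force: [-0.2, -0.0, 0.2]
width: 0.0852
[-0.002 -0.004  0.013 -0.    -0.    -0.   ]
451 [ 0.4349028  -0.0928444   0.07949684] 0.08212274379939057 ((433.4105224609375, -92.74671936035156), (13.67766284942627, 39.33025360107422), 82.55042266845703)
[(array([220., 307.]), np.int32(11959)), (array([ 28., 337.]), np.int32(2925))]
```

View pics/end.png

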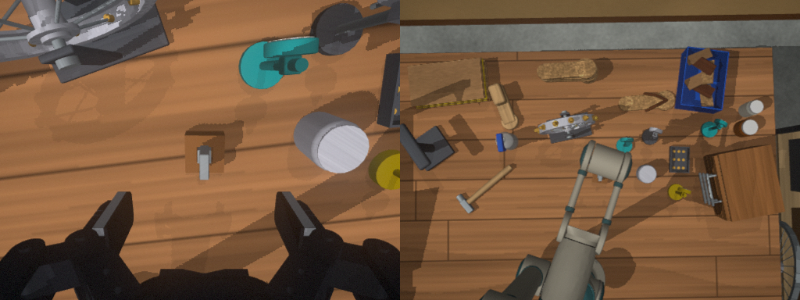

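```bash
python3 -c "
from rig import manip
print(manip.sign_off())"
```

```text
the job is handed in; nothing more can be done
None
```

I tightened the two topmost nipples with the key, stood the key back in its block, let go, and handed the job in at about 21 s.

- **First nipple (gauge's side):** the grey gauge, at (322, 173) in the top view, stands on the wheel's robot-right side. The turquoise and yellow ones are look-alikes and I left them alone. I turned the nipple on that side by one quarter turn. The first check showed it 0.055 rad short, so I re-fitted the key and corrected it. The second check read 0.002 rad from square.
- **Other nipple:** I turned it two quarter turns in one go. The last check read 0.01 rad short of square, so I left it.
- **How the turns were counted:** the camera reads a square only to the nearest quarter turn. The count of whole quarters comes from the key's measured rotation while it stayed seated.
- **Forces:** contact readings on the wheel, taken at the end of each move, stayed at about 3 N.
- **Key and bench:** the key stands upright in the block, with its top at 80 mm as at the start. Comparing the top view before and after shows only the arm changed.

I did not re-image the first nipple after turning the second, but the key did not go near it again. No check I made at the end failed or disagreed.

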